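# Fit the window into its cell and screw the retaining ring snug

### The arm

A 6-joint arm with a two-finger parallel gripper is mounted at the origin on the work surface. World frame = base frame: x ahead of the robot, y to its left, z up, the work surface at z = 0. Lengths are in m, angles in rad, forces in N, time in s.
With the tool pointing down it reaches from about 0.375 to 0.9 m from the base axis. Payload 3.1 kg.
Tool frame: the origin (TCP) lies midway between the tips of the shut fingers; the grasp point (between the pads) lies grip_point_offset behind it (grip_point_offset is the distance from the TCP to the grasp point, in m); y points along the fingers, z is the direction in which the jaws open and shut, and the axes are right-handed (so a half turn about y gives the same grasp; the last joint's range is limited). The gripper opens to 87 mm and grips with 3 to 60 N. Pads are 19 mm wide; open, the fingers measure 117 mm over their backs; the gripper's body (75 mm by 190 mm) begins 51 mm behind the grasp point.
Start: joints at [1.127, 0.527, 1.433, -0, 1.181, -0.178], TCP at [0.164, 0.603, 0.223] pointing down, gripper open.
Joint ranges: [-3.08, 3.08], [-0.75, 2.2], [0.22, 2.44], [-1.43, 4.57], [0, 2.65], [-2.85, 2.85]. Speed limits (rad/s): [2.79, 2.79, 3.14, 3.14, 3.14, 3.14].

### API

Orientations are given as a unit quaternion [x, y, z, w].
In Python, from rig import * gives the robot as it stands.
- The arm moves only by the tool jog_arm, never from a script. Its argument "increments" is a list that holds one entry, the list of rows, each a list of 7 numbers: the turn, a rotation vector about the world's x, y, z in degrees, then the shift along the world's x, y, z in m, then the closure, from -1 (fully open) to 1 (shut), so that 0 is half open. In form: [[[rx, ry, rz, x, y, z, jaw], ...]]. A call has 1 to 8 rows; each row is the pose to reach, as a shift and turn from the pose measured when the call began; what a row does not reach only later rows make up. A row lasts 1/10 s, in which the tool goes at most 50 mm and 8.59 degrees, less where a joint would pass 70% of its speed; a pose out of reach is approached as far as the arm can. A call with a gripper value outside its range is refused whole. The fingers move at their own pace and stop on an object; "squeeze" is the grip in N (left out, the last holds). Time passes only in rows, so rows that repeat a pose let the fingers close. It gives the time, the measured TCP pose, the force and the opening at its end, in the units of the state.
- get_obs(): the state, without advancing time (a new reading comes with each control period).
- camera(name): name is "side" or "top"; returns the picture (420x560x3 uint8, red, green, blue); there is no depth.
- camera_info(name): a dict with "K" (3x3 intrinsics, pixels), "R" (3x3) and "t" (3): a world point X has camera coordinates R X + t. Camera axes: x right, y down, z forward; pixel columns grow to the right and rows downward; lengths in m; the calibration is good to about 2 mm. A picture is of the moment at which its call begins. camera_info takes no time and is no camera call.
- hand_in(): hands the job in, once; it reports no verdict.
The state is a dict: "time": time; "q": joint angles; "joint_velocities": joint speeds; "joint_torque": joint torques, N m; "position": TCP position; "tool_rot": TCP orientation; "ft_force": force on the tool from outside, world axes, zero at the start; "moment": the same for the moment, N m; "grip_width": finger opening in m.
Only numpy, scipy, OpenCV 4.12 (cv2) and the standard library are available. Lean on these libraries where they do the work, as an engineer would, in place of code of your own. Each camera call takes 0.05 s, during which the arm holds its last target.

### The job

Drop the mounted glass window into the bore of the cell on the black fixture plate, then set the two-eared retaining ring over it and screw it clockwise until it clamps the window firmly snug. Feel for it and do not force it: the glass cracks if the ring presses it hard. Let go at the end, and leave the other turned parts on the plate alone.

Things in the scene. Friction and masses are not known exactly. Their poses are not given: they have to be found in the camera images.
- lens_center (a point): the window: flat glass disc in a dark steel rim, 40 mm diameter, 16 mm thick, 60 g, lying flat on the 12 mm black plate. This point is its centre, half-way up; z is its axis, either face may go up. It cracks when the ring presses it with more than 40 N.
- ring_ears (a point): retaining ring: aluminium cap, 69 mm diameter, 48 mm tall, 150 g, standing on its skirt. On its top stand two flat upright ears to grip from outside: 42 mm over their outer faces (facing +y and -y), each 24 mm wide along x, 18 mm tall, 6 mm thick. Point: on the axis, half-way up the ears, 39 mm above the ring's underside, 9 mm above its top face; z up.
- ring_pins (a point): point on the ring's axis at the height of its two pins, 4.5 mm above its underside. The 5 mm pins point inward from the skirt (bore 62.4 mm) along +x and -x to radius 26.3 mm; a half turn gives the same ring. The ring's top (29 mm hole) has its inner face 21.5 mm above this point and bears on the window.
- cell: the cell, fixed on the plate: dark steel puck 84 mm diameter, 18 mm high, carrying an aluminium collar 50 mm in diameter that ends 42 mm above the origin. Origin: on the axis at the underside, z up. Round the collar, to radius 29.5 mm, runs a two-start thread: down 4.5 mm per rad turned clockwise (from above), beginning 0.3 rad past the entry, 1.5 mm of play.
- cell_mouth (a point): centre of the collar's top, 42 mm above the cell's underside. The bore is 42.4 mm wide; its seat lies 7.5 to 10.5 mm below this point (shims differ from piece to piece), so the window stands 5.5 to 8.5 mm proud. The ring turns with under 0.1 Nm until it is tight, 0.7 to 1.4 rad past the entry; then the moment climbs within 0.15 rad: 0.2 to 0.4 Nm is snug, 0.6 Nm cracks the glass. It stays where it is left.
- cell_entry (a point): one of the two vertical entry gaps (34 degrees wide) of the thread, on the cell's +x side; the other is opposite. Point: on the ledge where a pin comes to rest, 26.7 mm above the cell's underside, 27.5 mm from the axis. Put on the ring with its x axis along the cell's x axis within 0.2 rad, either way round; pins pass the thread's top 11 mm above the ledge.
- spindle: bystander: stepped aluminium turned part, 42 mm diameter at the foot, 50 mm tall, loose; origin at the centre of its underside.
- bush: bystander: plain steel bush, 36 mm diameter, 24 mm tall, loose; origin at the centre of its underside.
- bolt: bystander: black hexagon bolt standing on its head, 24 mm across, 39 mm tall, loose; origin at the centre of its underside.
Not all that is in view belongs to the job. Leave any red or yellow look-alike of the part that bears lens_center alone. Leave any turquoise or yellow look-alike of the part that bears ring_ears alone.

How it is judged:
On the way, in this order (a step that is already met when the one before it is completed fails the run):
1. the window sits in the bore, let go (horizontal distance between lens_center and cell below 0.003 m and z of lens_center in the frame of cell below 0.0435 m and angle between the z axis of lens_center and the z axis of cell, either way round below 0.06 rad and contact force between the fingers and lens below 0.1 N), for 0.2 s.
2. the ring is over the collar with its pins down in the thread entries (horizontal distance between ring_ears and cell below 0.004 m and z of ring_ears in the frame of cell below 0.0655 m and angle between ring_ears's own z axis and vertical below 0.1 rad), for 0.1 s.
At the end, for the whole second after the job is handed in: The window lies level on its seat in the bore, within 3 mm of the axis; the ring sits level on the thread, centred within 3 mm, and by itself presses the window with at least 6 N, never more than 40 N; nothing touched by the robot (contact force between ring and lens above 6 N and horizontal distance between each of ring_ears, lens_center and cell below 0.003 m and z of ring_ears in the frame of cell below 0.064 m and angle between ring_ears's own z axis and vertical below 0.05 rad and z of lens_center in the frame of cell below 0.0435 m and angle between the z axis of lens_center and the z axis of cell, either way round below 0.05 rad).
It fails at once if the window is pressed by the ring with more than 40 N (contact force between ring and lens above 40 N).
It fails at once if a bystander part is moved more than 25 mm (distance of any of spindle, bush, bolt from where it was at the start of the episode above 0.025 m).
It also fails if it takes over 72 s, if anything falls off the work surface, if the arm or the gripper's body presses on something with over 40 N, if the wrist force passes 120 N, or if a joint passes its speed limit or range.

## Working session

There is one attempt and no reset: what is moved stays moved. The work goes in short steps, Python scripts to look and compute and a tool call to move; the robot and the scene stay as the last step left them, time stands still between calls to the robot, and variables do not carry over. Pictures are saved under pics/ and viewed, and the job is handed in when it is done.

Besides the shell and the picture viewer there is one more tool, called after "Call:" by a JSON object that holds its "op" and its "data", one argument or row to a line. jog_arm: Moves the arm, as the interface text tells. Its arguments: {"type":"object","properties":{"increments":{"type":"array","items":{"type":"array","items":{"type":"array","items":{"type":"number"}}}},"squeeze":{"type":"number"}},"required":["increments"]}

```bash
ls; mkdir -p pics; python3 - <<'E'
from rig import *
import cv2
o=get_obs(); print({k:v for k,v in o.items()})
for n in("side","top"):
    im=camera(n); cv2.imwrite(f"pics/{n}0.png",im[:,:,::-1]); i=camera_info(n); print(n,i)
try: print(grip_point_offset)
except Exception as e: print(e)
E
```

```text
pics
{'time': 0.0, 'q': array([ 1.12748518e+00,  5.28443059e-01,  1.43388006e+00, -2.43736046e-05,
        1.18139615e+00, -1.78501281e-01]), 'joint_velocities': array([-0.00165432,  0.00036406, -0.00085384,  0.00195304, -0.0001953 ,
        0.00079007]), 'joint_torque': array([-2.76491824e-05, -4.40038741e+01, -1.76595175e+01,  6.33200677e-02,
        5.82181779e-02, -1.58486851e-04]), 'position': array([0.16324321, 0.60255728, 0.2215929 ]), 'tool_rot': array([ 0.70163596, -0.09357023,  0.09312538, -0.70019944]), 'ft_force': array([1.17418561, 0.27265752, 1.00463822]), 'moment': array([ 0.05390548, -0.03588178, -0.00132522]), 'grip_width': 0.08729755829936421}
side {'K': array([[395.83813927,   0.        , 274.14945639],
       [  0.        , 395.83813927, 205.25985186],
       [  0.        ,   0.        ,   1.        ]]), 'R': array([[ 0.94052051, -0.3389794 ,  0.02267478],
       [-0.20177858, -0.61104941, -0.76544368],
       [ 0.27332505,  0.71534019, -0.64310328]]), 't': array([-0.45965203,  0.20715163,  0.93089638])}
top {'K': array([[539.96007585,   0.        , 280.49899771],
       [  0.        , 539.96007585, 203.39269262],
       [  0.        ,   0.        ,   1.        ]]), 'R': array([[-0.00935701, -0.99989297, -0.01124743],
       [-0.99356182,  0.01056659, -0.11279742],
       [ 0.11290419,  0.01011957, -0.99355435]]), 't': array([0.07237923, 0.48698083, 1.36787803])}
0.0187
```

View pics/side0.png

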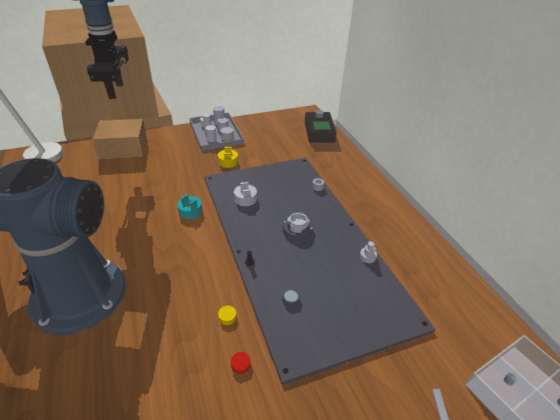

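View pics/top0.png

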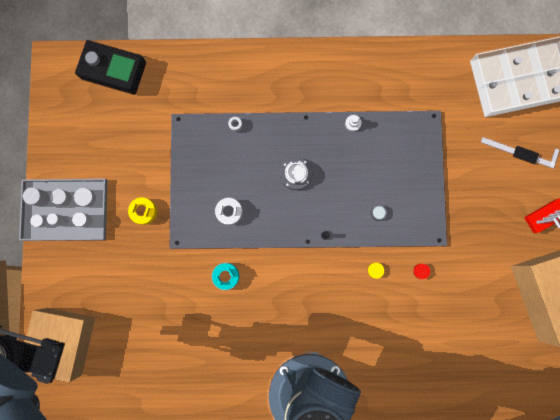

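The top view shows the window at about (380,213), the ring at (229,211), the cell at (296,173), the bolt at (326,235), the bush at (235,123) and the spindle at (353,123). I'll zoom in next.

```bash
python3 - <<'E'
import cv2,numpy as np
t=cv2.imread("pics/top0.png"); s=cv2.imread("pics/side0.png")
def c(im,u,v,h=22): return cv2.resize(im[v-h:v+h,u-h:u+h],(264,264),interpolation=cv2.INTER_CUBIC)
a=np.hstack([c(t,229,211),c(t,296,173),c(t,380,213)]);b=np.hstack([c(s,245,193),c(s,297,224),c(s,291,298)])
cv2.imwrite("pics/crop0.png",np.vstack([a,b]))
E
```

```text
(no output)
```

View pics/crop0.png

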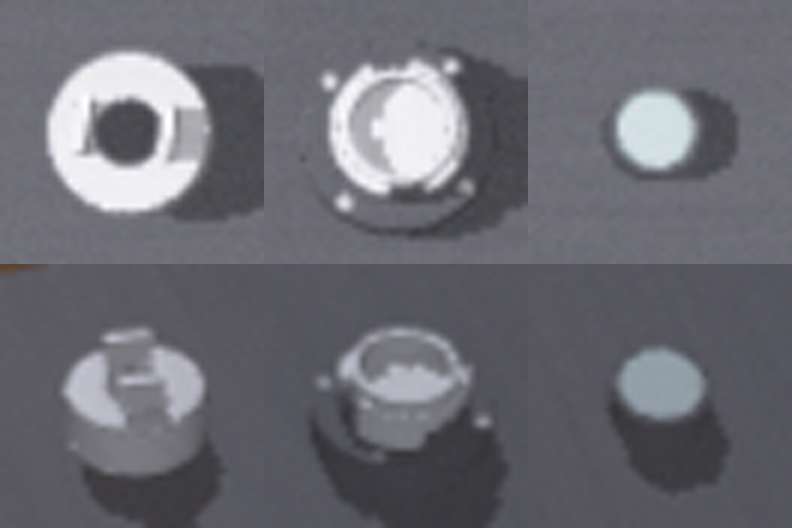

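```bash
cat > h.py <<'E'
import cv2,numpy as np
from rig import camera_info
def ray(n,u,v):
    i=camera_info(n); R,t=i["R"],i["t"]; d=R.T@np.linalg.inv(i["K"])@np.array([u,v,1.]); return -R.T@t,d
def onz(n,u,v,z):
    c,d=ray(n,u,v); return (c+d*(z-c[2])/d[2])
def proj(n,X):
    i=camera_info(n); p=i["K"]@(i["R"]@np.asarray(X,float)+i["t"]); return p[:2]/p[2]
def blob(im,u,v,h,f,val=None):
    w=im[v-h:v+h,u-h:u+h]; w=cv2.resize(w,None,fx=8,fy=8,interpolation=cv2.INTER_CUBIC)
    m=f(w).astype(np.uint8)*255
    cs,_=cv2.findContours(m,cv2.RETR_EXTERNAL,cv2.CHAIN_APPROX_NONE)
    c=max(cs,key=cv2.contourArea); 
    P=(c[:,0,:]+.5)/8-.5+[u-h,v-h]
    return P
E
python3 - <<'E'
from h import *
t=cv2.imread("pics/top0.png"); s=cv2.imread("pics/side0.png")
g=lambda th:(lambda w:cv2.cvtColor(w,6)>th)
def fit(n,P,z):
    W=np.array([onz(n,*p,z)[:2] for p in P]); (c,r)=cv2.minEnclosingCircle(W.astype(np.float32))
    A=np.c_[2*W,np.ones(len(W))]; x=np.linalg.lstsq(A,(W**2).sum(1),rcond=None)[0]
    return x[:2].round(4),np.sqrt(x[2]+x[0]**2+x[1]**2).round(4),np.array(c).round(4),round(r,4)
P=blob(t,380,213,16,g(140)); print("win top",fit("top",P,.028))
P=blob(s,291,298,16,lambda w:(cv2.cvtColor(w,6)>115)); print("win side",fit("side",P,.028))
P=blob(t,229,211,22,g(175)); print("ring top",fit("top",P,.042))
P=blob(t,297,172,22,g(150)); print("cell top",fit("top",P,.054))
# screws
w=t[150:196,274:320]; w=cv2.resize(w,None,fx=8,fy=8,interpolation=cv2.INTER_CUBIC)
E
```

```text
win top (array([ 0.4625, -0.1852]), np.float64(0.0171), array([ 0.4625, -0.1852]), 0.0177)
win side (array([ 0.4612, -0.186 ]), np.float64(0.016), array([ 0.4615, -0.1858]), 0.0168)
ring top (array([0.4693, 0.2047]), np.float64(0.0324), array([0.4689, 0.2023]), 0.0347)
cell top (array([0.5665, 0.027 ]), np.float64(0.0294), array([0.5686, 0.0253]), 0.0341)
```

```bash
python3 - <<'E'
from h import *
t=cv2.imread("pics/top0.png"); s=cv2.imread("pics/side0.png")
# screws by blob centres in full-res coordinates; crop0 factor 6
for nm,(u,v) in dict(a=(330,80),b=(452,65),c=(466,187),d=(345,203)).items():
    U=274+(u-264)/6-.5;V=151+v/6-.5
    w=t[int(V)-3:int(V)+5,int(U)-3:int(U)+5].astype(float).mean(2); 
    w=np.clip(w-130,0,None); yy,xx=np.mgrid[:8,:8]
    print(nm,U,V,onz("top",U,V,.03).round(4))
k=cv2.resize(t[150:196,274:320],(736,736),interpolation=cv2.INTER_CUBIC)[:600]; cv2.imwrite("pics/cell1.png",k)
m=[cv2.resize(x,None,fx=8,fy=8,interpolation=cv2.INTER_CUBIC) for x in (t[188:234,206:252],s[170:216,222:268])]
cv2.imwrite("pics/ring1.png",np.hstack(m))
E
```

```text
a 284.5 163.83333333333334 [0.591  0.0561 0.03  ]
b 304.8333333333333 161.33333333333334 [0.597  0.0031 0.03  ]
c 307.1666666666667 181.66666666666666 [ 0.5434 -0.0022  0.03  ]
d 287.0 184.33333333333334 [0.537  0.0502 0.03  ]
```

View pics/cell1.png

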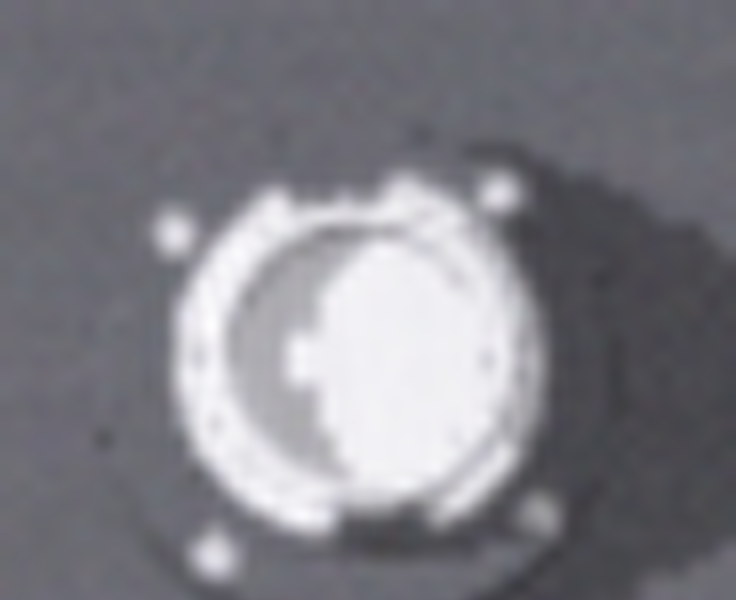

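View pics/ring1.png

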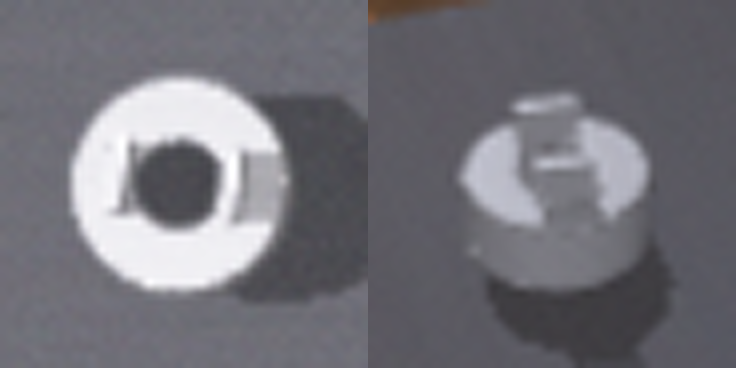

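```bash
python3 - <<'E'
from h import *
import math
def sp(x,y): return 222+(x-368+.5)/8-.5,170+(y+.5)/8-.5
for a,b in(((515,107),(580,100)),((535,165),(588,162))):
    A=onz("side",*sp(*a),.060);B=onz("side",*sp(*b),.060); print("ear side",A.round(4),B.round(4),math.degrees(math.atan2(*(B-A)[[1,0]])))
def tp(x,y): return 206+(x+.5)/8-.5,188+(y+.5)/8-.5
for a,b,z in(((131,142),(123,215),.06),((246,150),(236,222),.06)):
    A=onz("top",*tp(*b),z);B=onz("top",*tp(*a),z); print("ear top",A.round(4),B.round(4),math.degrees(math.atan2(*(B-A)[[1,0]])))
t=cv2.imread("pics/top0.png")
P=blob(t,229,211,22,lambda w:cv2.cvtColor(w,6)>150)
def circ(W):
    A=np.c_[2*W,np.ones(len(W))]; x=np.linalg.lstsq(A,(W**2).sum(1),rcond=None)[0]
    return x[:2].round(4),np.sqrt(x[2]+x[0]**2+x[1]**2).round(4)
W=np.array([onz("top",*p,.042)[:2] for p in P])
for _ in range(5):
    c,r=circ(W); e=np.abs(np.hypot(*(W-c).T)-r); W=W[e<max(.0012,np.quantile(e,.9))]
print("ring outer",c,r,len(W),len(P))
# hole
w=cv2.resize(t[188:234,206:252],None,fx=8,fy=8,interpolation=cv2.INTER_CUBIC)
m=(cv2.cvtColor(w,6)<130).astype(np.uint8)
n,l,st,ce=cv2.connectedComponentsWithStats(m)
k=l[185,178]; print(st[k]); 
cs,_=cv2.findContours((l==k).astype(np.uint8),0,1); W=np.array([onz("top",*tp(*p),.042)[:2] for p in cs[0][:,0]]); print("hole",circ(W))
def cp(x,y): return 274+(x+.5)/16-.5,150+(y+.5)/16-.5
pts=[(228,360),(240,300),(275,245),(340,224),(250,430),(295,478),(508,360)]
print("bore",circ(np.array([onz("top",*cp(*p),.054)[:2] for p in pts])))
A=onz("top",*cp(337,200),.050);B=onz("top",*cp(384,530),.050);print("gaps",A,B,math.degrees(math.atan2(*(A-B)[[1,0]])))
print(((A+B)/2))
E
```

```text
ear side [0.4588 0.2208 0.06  ] [0.483  0.2175 0.06  ] -7.825110427570394
ear side [0.456  0.1849 0.06  ] [0.4748 0.1806 0.06  ] -12.857554967418984
ear top [0.4576 0.2177 0.06  ] [0.4807 0.2152 0.06  ] -6.067196527156585
ear top [0.455 0.182 0.06 ] [0.4778 0.1789 0.06  ] -7.886933230928612
ring outer [0.4692 0.2025] 0.0346 594 614
[ 131  142   88   85 5835]
hole (array([0.4693, 0.2031]), np.float64(0.0137))
bore (array([0.5654, 0.0257]), np.float64(0.0224))
gaps [0.59158304 0.03012377 0.05      ] [0.53801637 0.0232809  0.05      ] 7.27981598642466
[0.56479971 0.02670233 0.05      ]
```

```bash
cat >> h.py <<'E'
from rig import get_obs,camera
from scipy.spatial.transform import Rotation as Ro
def st():
    o=get_obs(); R=Ro.from_quat(o["tool_rot"]).as_matrix()
    y=R[:,1]; z=R[:,2]
    print("t",round(o["time"],2),"p",o["position"].round(4),"along",y.round(3),"jawyaw",round(np.degrees(np.arctan2(z[1],z[0])),2),"q",o["q"].round(2),"F",o["ft_force"].round(2),"M",o["moment"].round(3),"w",round(o["grip_width"],4))
E
python3 -c "
from h import *
st(); print(onz('top',326,235,.03), onz('side',250,262,.012))"
```

```text
t 0.1 p [0.1633 0.6026 0.2217] along [-0.001 -0.002 -1.   ] jawyaw 74.83 q [ 1.13  0.53  1.43 -0.    1.18 -0.18] F [ 0.2   0.85 -0.32] M [-0.008 -0.021  0.035] w 0.087
[ 0.40472001 -0.04831542  0.03      ] [ 0.40705309 -0.04546931  0.012     ]
```

Call:
{"op": "jog_arm", "data": {
  "increments": [
    [[0,0,0,0.032,-0.036,0,-1],[0,0,0,0.064,-0.074,0,-1],[0,0,0,0.096,-0.112,0,-1],[0,0,0,0.128,-0.15,0,-1],[0,0,0,0.16,-0.188,0,-1],[0,0,0,0.192,-0.226,0,-1],[0,0,0,0.224,-0.264,0,-1],[0,0,0,0.256,-0.303,0,-1]]
  ]
}}

```text
time: 0.9
position: [0.4198, 0.2982, 0.2215]
tool_rot: [0.702, -0.094, 0.093, -0.7]
ft_force: [1.1, 0.7, -1.0]
grip_width: 0.0875
```

Call:
{"op": "jog_arm", "data": {
  "increments": [
    [[0,0,0,0.005,-0.048,0,-1],[0,0,0,0.01,-0.096,0,-1],[0,0,0,0.015,-0.144,0,-1],[0,0,0,0.02,-0.192,0,-1],[0,0,0,0.025,-0.24,0,-1],[0,0,0,0.03,-0.288,0,-1],[0,0,0,0.035,-0.336,0,-1],[0,0,0,0.04,-0.384,0,-1]]
  ]
}}

```text
time: 1.7
position: [0.4594, -0.0877, 0.2214]
tool_rot: [0.701, -0.094, 0.093, -0.7]
ft_force: [1.7, 0.8, 0.9]
grip_width: 0.0873
```

Call:
{"op": "jog_arm", "data": {
  "increments": [
    [[0,0,0,0.001,-0.045,-0.02,-1],[0,0,0,0.003,-0.09,-0.04,-1],[0,0,0,0.003,-0.098,-0.085,-1],[0,0,0,0.003,-0.098,-0.13,-1],[0,0,0,0.003,-0.098,-0.155,-1],[0,0,0,0.003,-0.098,-0.155,-1]]
  ]
}}

```text
time: 2.3
position: [0.4598, -0.1843, 0.063]
tool_rot: [-0.7, 0.097, -0.091, 0.702]
ft_force: [0.1, -0.1, 0.3]
grip_width: 0.0872
```

```bash
python3 - <<'E'
from h import *
st()
a=camera("side")[:,:,::-1]; b=camera("top")[:,:,::-1]
f=lambda i,u,v:cv2.resize(i[v-40:v+40,u-40:u+40],(400,400),interpolation=cv2.INTER_CUBIC)
cv2.imwrite("pics/w1.png",np.hstack([f(a,291,285),f(b,380,213)]))
E
```

```text
t 2.3 p [ 0.4598 -0.1843  0.063 ] along [-0.009  0.004 -1.   ] jawyaw 74.76 q [-0.61  0.62  1.88 -0.    0.65 -1.91] F [ 0.12 -0.06  0.32] M [-0.012  0.02   0.025] w 0.0872
```

View pics/w1.png

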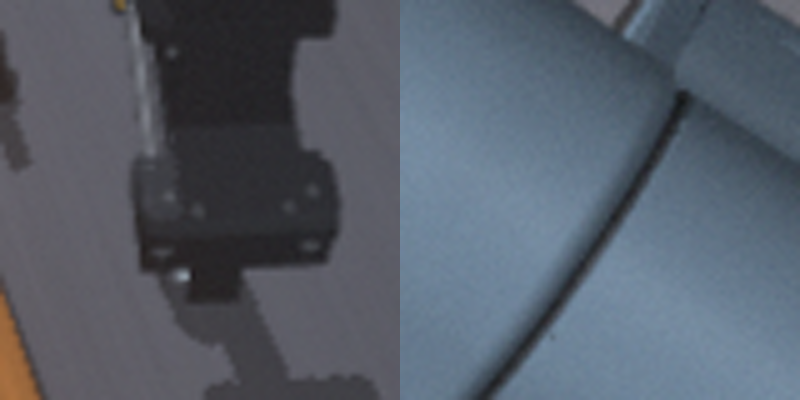

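Call:
{"op": "jog_arm", "data": {
  "increments": [
    [[0,0,0,0.0024,-0.0012,-0.02,-1],[0,0,0,0.0024,-0.0012,-0.041,-1],[0,0,0,0.0024,-0.0012,-0.041,-1],[0,0,0,0.0024,-0.0012,-0.041,0.3],[0,0,0,0.0024,-0.0012,-0.041,0.3],[0,0,0,0.0024,-0.0012,-0.041,0.3],[0,0,0,0.0024,-0.0012,-0.041,0.3],[0,0,0,0.0024,-0.0012,-0.041,0.3]]
  ],
  "squeeze": 4
}}

```text
time: 3.2
position: [0.465, -0.1869, 0.0258]
tool_rot: [0.701, -0.094, 0.093, -0.7]
ft_force: [-0.1, -0.7, -0.4]
grip_width: 0.0549
```

```bash
python3 -c "
from h import *
st()"
```

```text
t 3.2 p [ 0.465  -0.1869  0.0258] along [-0.001 -0.001 -1.   ] jawyaw 74.82 q [-0.6   0.7   1.88 -0.    0.56 -1.91] F [-0.15 -0.67 -0.43] M [ 0.007  0.015 -0.035] w 0.0549
```

Call:
{"op": "jog_arm", "data": {
  "increments": [
    [[0,0,0,-0.0028,0.0014,-0.0033,-0.2],[0,0,0,-0.0028,0.0014,-0.0033,0.3],[0,0,0,-0.0028,0.0014,-0.0033,0.3],[0,0,0,-0.0028,0.0014,-0.0033,0.3],[0,0,0,-0.0028,0.0014,-0.0033,0.3]]
  ]
}}

```text
time: 3.7
position: [0.4622, -0.1855, 0.0224]
tool_rot: [0.701, -0.094, 0.093, -0.7]
ft_force: [-0.4, 0.3, -0.2]
grip_width: 0.0396
```

```bash
python3 -c "
from h import *
st()"
```

```text
t 3.7 p [ 0.4622 -0.1855  0.0224] along [-0.002 -0.001 -1.   ] jawyaw 74.82 q [-0.61  0.7   1.89 -0.    0.54 -1.91] F [-0.35  0.27 -0.19] M [ 0.012 -0.035 -0.015] w 0.0396
```

Call:
{"op": "jog_arm", "data": {
  "increments": [
    [[0,0,0,0,0,0,-1],[0,0,0,0,0,0,-1],[0,0,0,0,0,0,-1],[0,0,-8,0,0,0,-1],[0,0,-16,0,0,0,-1],[0,0,-24,0,0,0,-1],[0,0,-32,0,0,0,-1],[0,0,-40,0,0,0,-1]]
  ]
}}

```text
time: 4.5
position: [0.4623, -0.1856, 0.0224]
tool_rot: [0.626, -0.33, 0.329, -0.625]
ft_force: [0.5, -0.3, -0.6]
grip_width: 0.0859
```

Call:
{"op": "jog_arm", "data": {
  "increments": [
    [[0,0,-8,0,0,0,-1],[0,0,-16,0,0,0,-1],[0,0,-24,0,0,0,-1],[0,0,-32,0,0,0,-1],[0,0,-40,0,0,0,-1],[0,0,-48,0,0,0,-1],[0,0,-50,0,0,0,-1],[0,0,-50,0,0,0,-1]]
  ]
}}

```text
time: 5.3
position: [0.4623, -0.1856, 0.0225]
tool_rot: [-0.428, 0.564, -0.562, 0.428]
ft_force: [-0.0, 0.0, 0.3]
grip_width: 0.087
```

```bash
python3 -c "
from h import *
st()"
```

```text
t 5.3 p [ 0.4623 -0.1856  0.0225] along [-0.001  0.001 -1.   ] jawyaw -15.5 q [-0.61  0.7   1.89  0.    0.55 -0.34] F [-0.04  0.01  0.29] M [-0.113  0.059 -0.054] w 0.087
```

Call:
{"op": "jog_arm", "data": {
  "increments": [
    [[0,0,0,0,0,0,0.3],[0,0,0,0,0,0,0.3],[0,0,0,0,0,0,0.3],[0,0,0,0,0,0,0.3],[0,0,0,0,0,0,0.3],[0,0,0,0,0,0,0.3],[0,0,0,0,0,0,0.3],[0,0,0,0,0,0,0.3]]
  ],
  "squeeze": 5
}}

```text
time: 6.1
position: [0.4623, -0.1856, 0.0224]
tool_rot: [-0.428, 0.564, -0.562, 0.428]
ft_force: [0.3, -0.4, 0.0]
grip_width: 0.0396
```

Call:
{"op": "jog_arm", "data": {
  "increments": [
    [[0,0,0,0,0,0,0.3],[0,0,0,0,0,0,0.3],[0,0,0,0,0,0.02,0.3],[0,0,0,0,0,0.05,0.3],[0,0,0,0,0,0.09,0.3],[0,0,0,0,0,0.12,0.3],[0,0,0,0,0,0.12,0.3]]
  ],
  "squeeze": 15
}}

```text
time: 6.8
position: [0.4647, -0.1871, 0.1461]
tool_rot: [0.427, -0.56, 0.565, -0.429]
ft_force: [1.0, 0.4, -0.2]
grip_width: 0.0387
```

```bash
python3 -c "
from h import *
st()"
```

```text
t 6.8 p [ 0.4647 -0.1871  0.1461] along [ 0.006 -0.004 -1.   ] jawyaw -15.49 q [-0.61  0.48  1.82  0.    0.84 -0.34] F [ 1.02  0.42 -0.23] M [-0.159  0.101 -0.044] w 0.0387
```

Call:
{"op": "jog_arm", "data": {
  "increments": [
    [[0,0,0,0.018,0.04,0,0.3],[0,0,0,0.036,0.08,0,0.3],[0,0,0,0.054,0.12,0,0.3],[0,0,0,0.072,0.16,0,0.3],[0,0,0,0.09,0.195,0,0.3],[0,0,0,0.101,0.213,-0.03,0.3],[0,0,0,0.101,0.213,-0.06,0.3],[0,0,0,0.101,0.213,-0.06,0.3]]
  ]
}}

```text
time: 7.6
position: [0.5616, 0.0274, 0.0814]
tool_rot: [-0.43, 0.563, -0.562, 0.427]
ft_force: [-1.8, -0.2, -0.6]
grip_width: 0.0389
```

Call:
{"op": "jog_arm", "data": {
  "increments": [
    [[0,0,0,0,0,0,0.3],[0,0,0,0,0,0,0.3]]
  ]
}}

```text
time: 7.8
position: [0.561, 0.027, 0.0814]
tool_rot: [-0.431, 0.563, -0.562, 0.426]
ft_force: [0.1, -0.7, -0.6]
grip_width: 0.0389
```

```bash
python3 - <<'E'
from h import *
st()
a=camera("side")[:,:,::-1]; b=camera("top")[:,:,::-1]
cv2.imwrite("pics/c2s.png",a);cv2.imwrite("pics/c2t.png",b)
f=lambda i,u,v:cv2.resize(i[v-30:v+30,u-30:u+30],(400,400),interpolation=cv2.INTER_CUBIC)
cv2.imwrite("pics/c2.png",np.hstack([f(a,297,215),f(b,296,173)]))
E
```

```text
t 7.8 p [0.561  0.027  0.0814] along [-0.006 -0.002 -1.   ] jawyaw -15.43 q [-0.15  0.65  1.7  -0.    0.8   0.12] F [ 0.1  -0.7  -0.63] M [-0.125  0.101  0.051] w 0.0389
```

View pics/c2.png

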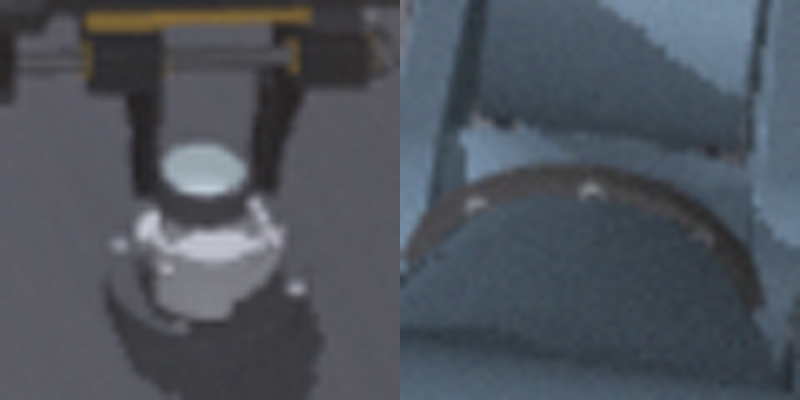

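```bash
python3 - <<'E'
from h import *
a=cv2.imread("pics/c2s.png"); s=cv2.imread("pics/side0.png")
w=cv2.resize(a[195:225,280:315],None,fx=8,fy=8,interpolation=cv2.INTER_CUBIC)
def circ(W):
    A=np.c_[2*W,np.ones(len(W))]; x=np.linalg.lstsq(A,(W**2).sum(1),rcond=None)[0]
    return x[:2].round(4),np.sqrt(x[2]+x[0]**2+x[1]**2).round(4)
for th in(125,140,150):
    m=(cv2.cvtColor(w,6)>th).astype(np.uint8); m[:,:20]=0
    n,l,stt,ce=cv2.connectedComponentsWithStats(m); k=l[int((209.7-195)*8),int((297.2-280)*8)]; print(stt[k])
    cs,_=cv2.findContours((l==k).astype(np.uint8),0,1); P=(cs[0][:,0]+.5)/8-.5+[280,195]
    print(circ(np.array([onz("side",*p,.087)[:2] for p in P])))
print("pred",proj("side",[.561,.027,.087]))
cv2.imwrite("pics/mouth.png",np.hstack([cv2.resize(s[204:240,276:320],None,fx=16,fy=16,interpolation=cv2.INTER_CUBIC)]))
E
```

```text
[  92   93   98   63 4753]
(array([0.5598, 0.0249]), np.float64(0.0157))
[  94   95   94   59 4220]
(array([0.5597, 0.0246]), np.float64(0.0148))
[  96   97   90   56 3842]
(array([0.5596, 0.0244]), np.float64(0.0141))
pred [297.12305734 209.36406662]
```

View pics/mouth.png

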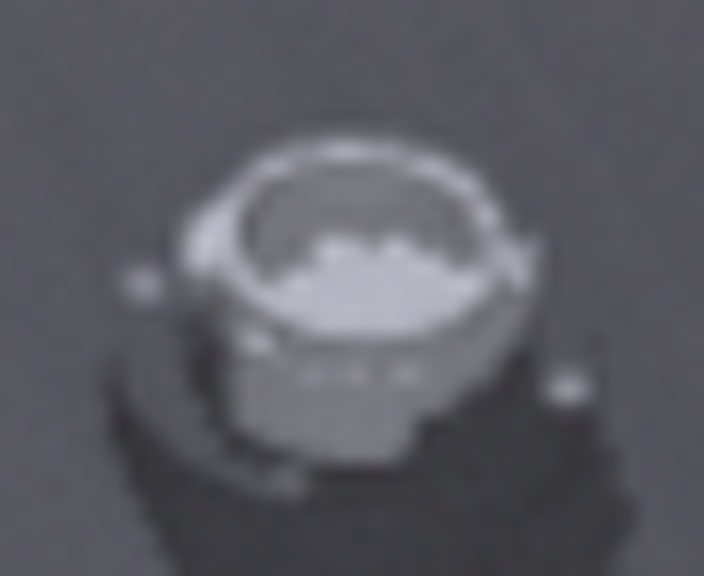

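```bash
python3 - <<'E'
from h import *
print(onz("side",298.3,218.4,.054))
def circ(W):
    A=np.c_[2*W,np.ones(len(W))]; x=np.linalg.lstsq(A,(W**2).sum(1),rcond=None)[0]
    return x[:2].round(4),np.sqrt(x[2]+x[0]**2+x[1]**2).round(4)
f=lambda P:circ(np.array([onz("side",276+(x+.5)/16-.5,204+(y+.5)/16-.5,.054)[:2] for x,y in P]))
print("outer",f([(350,137),(280,155),(440,155),(475,180),(240,190),(300,325),(365,340),(430,332)]))
print("inner",f([(350,160),(290,172),(420,170),(465,195),(242,235),(485,240)]))
print(proj("side",[.5658,.0262,.054]),proj("side",[.5646,.0239,.054]))
E
```

```text
[0.56627571 0.0262579  0.054     ]
outer (array([0.5669, 0.0261]), np.float64(0.0251))
inner (array([0.5663, 0.0259]), np.float64(0.0207))
[298.14554891 218.45072613] [298.06051061 219.08598388]
```

Call:
{"op": "jog_arm", "data": {
  "increments": [
    [[0.1,-0.34,0,0.0058,-0.0002,0,0.3],[0.1,-0.34,0,0.0058,-0.0002,-0.008,0.3],[0.1,-0.34,0,0.0058,-0.0002,-0.013,0.3],[0.1,-0.34,0,0.0058,-0.0002,-0.013,0.3],[0.1,-0.34,0,0.0058,-0.0002,-0.013,0.3]]
  ]
}}

```text
time: 8.4
position: [0.5675, 0.0266, 0.069]
tool_rot: [0.428, -0.562, 0.563, -0.429]
ft_force: [0.0, -0.6, -1.2]
grip_width: 0.0392
```

```bash
python3 - <<'E'
from h import *
st()
a=camera("side")[:,:,::-1]
cv2.imwrite("pics/c3s.png",a)
f=lambda i,u,v:cv2.resize(i[v-25:v+25,u-25:u+25],(600,600),interpolation=cv2.INTER_CUBIC)
cv2.imwrite("pics/c3.png",f(a,297,215))
E
```

```text
t 8.4 p [0.5675 0.0266 0.069 ] along [ 0.002 -0.    -1.   ] jawyaw -15.44 q [-0.15  0.67  1.7  -0.    0.77  0.12] F [ 0.04 -0.58 -1.24] M [-0.152  0.061  0.002] w 0.0392
```

View pics/c3.png

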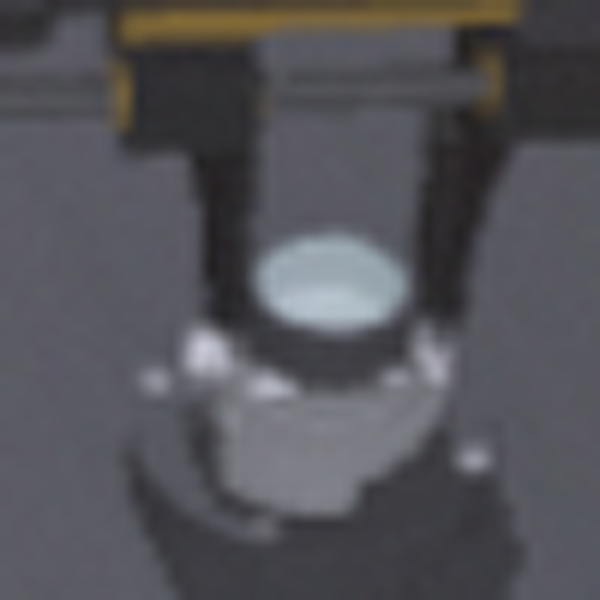

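Call:
{"op": "jog_arm", "data": {
  "increments": [
    [[0,0,0,-0.0005,0.0001,-0.003,0.3],[0,0,0,-0.0005,0.0001,-0.005,0.3],[0,0,0,-0.0005,0.0001,-0.0065,0.3],[0,0,0,-0.0005,0.0001,-0.0065,0.3]]
  ]
}}

```text
time: 8.85
position: [0.567, 0.0267, 0.0624]
tool_rot: [0.428, -0.562, 0.563, -0.429]
ft_force: [-0.6, 0.1, -0.9]
grip_width: 0.0389
```

```bash
python3 -c "
from h import *
st()"
```

```text
t 8.85 p [0.567  0.0267 0.0624] along [ 0.002 -0.    -1.   ] jawyaw -15.44 q [-0.15  0.68  1.7  -0.    0.75  0.12] F [-0.55  0.13 -0.89] M [-0.103  0.116  0.038] w 0.0389
```

Call:
{"op": "jog_arm", "data": {
  "increments": [
    [[0,0,0,0,0,-0.002,0.3],[0,0,0,0,0,-0.004,0.3],[0,0,0,0,0,-0.0055,0.3],[0,0,0,0,0,-0.0055,0.3]]
  ]
}}

```text
time: 9.25
position: [0.5668, 0.0267, 0.0566]
tool_rot: [0.428, -0.562, 0.563, -0.429]
ft_force: [-0.4, 0.1, -1.1]
grip_width: 0.0391
```

```bash
python3 -c "
from h import *
st()"
```

```text
t 9.25 p [0.5668 0.0267 0.0566] along [ 0.001 -0.    -1.   ] jawyaw -15.44 q [-0.15  0.69  1.71 -0.    0.74  0.12] F [-0.37  0.11 -1.05] M [-0.088  0.103 -0.002] w 0.0391
```

Call:
{"op": "jog_arm", "data": {
  "increments": [
    [[0,0,0,0,0,-0.001,0.3],[0,0,0,0,0,-0.001,0.3],[0,0,0,0,0,-0.001,-0.1],[0,0,0,0,0,-0.001,-0.3],[0,0,0,0,0,-0.001,-0.6],[0,0,0,0,0,-0.001,-0.6]]
  ]
}}

```text
time: 9.85
position: [0.5669, 0.0267, 0.0557]
tool_rot: [0.428, -0.562, 0.563, -0.429]
ft_force: [0.4, 0.3, -0.1]
grip_width: 0.0633
```

```bash
python3 - <<'E'
from h import *
st()
E
```

```text
t 9.85 p [0.5669 0.0267 0.0557] along [ 0.001 -0.    -1.   ] jawyaw -15.44 q [-0.15  0.69  1.71 -0.    0.74  0.12] F [ 0.37  0.28 -0.06] M [-0.105  0.106  0.049] w 0.0633
```

Call:
{"op": "jog_arm", "data": {
  "increments": [
    [[0,0,0,0,0,0.02,-0.6],[0,0,0,0,0,0.06,-0.8],[0,0,0,0,0,0.1,-1],[0,0,0,-0.02,0.045,0.11,-1],[0,0,0,-0.04,0.09,0.11,-1],[0,0,0,-0.06,0.135,0.11,-1],[0,0,0,-0.098,0.176,0.1,-1],[0,0,0,-0.098,0.176,0.1,-1]]
  ]
}}

```text
time: 10.65
position: [0.4631, 0.2056, 0.155]
tool_rot: [-0.431, 0.562, -0.561, 0.428]
ft_force: [-0.2, 0.1, -0.4]
grip_width: 0.0874
```

```bash
python3 - <<'E'
from h import *
st()
a=camera("side")[:,:,::-1];b=camera("top")[:,:,::-1]
f=lambda i,u,v:cv2.resize(i[v-30:v+30,u-30:u+30],(400,400),interpolation=cv2.INTER_CUBIC)
cv2.imwrite("pics/c4.png",np.hstack([f(a,297,215),f(b,296,173)]))
E
```

```text
t 10.65 p [0.4631 0.2056 0.155 ] along [-0.005 -0.001 -1.   ] jawyaw -15.14 q [0.2  0.47 1.79 0.   0.88 0.46] F [-0.24  0.12 -0.39] M [-0.105  0.107 -0.019] w 0.0874
```

View pics/c4.png

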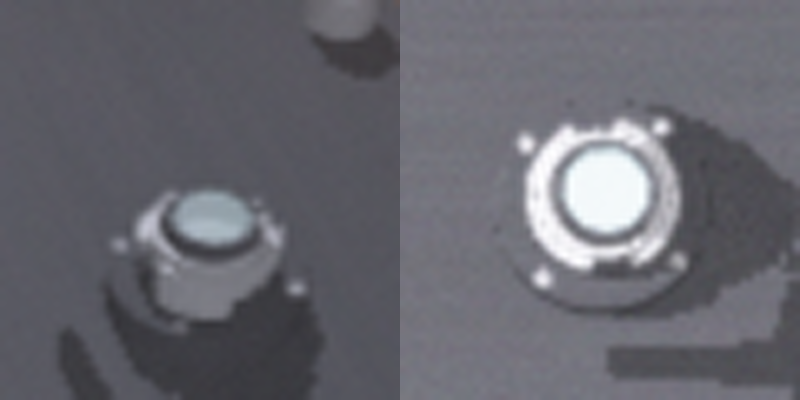

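Call:
{"op": "jog_arm", "data": {
  "increments": [
    [[0,-0.3,7,0.006,-0.003,-0.02,-1],[0,-0.3,7,0.006,-0.003,-0.05,-1],[0,-0.3,7,0.006,-0.003,-0.075,-1],[0,-0.3,7,0.006,-0.003,-0.08,-1],[0,-0.3,7,0.006,-0.003,-0.08,-1]]
  ]
}}

```text
time: 11.25
position: [0.4743, 0.1997, 0.0751]
tool_rot: [0.461, -0.534, 0.536, -0.463]
ft_force: [0.1, -0.8, 0.3]
grip_width: 0.0869
```

```bash
python3 - <<'E'
from h import *
st()
E
```

```text
t 11.25 p [0.4743 0.1997 0.0751] along [ 0.005 -0.001 -1.   ] jawyaw -8.34 q [ 0.18  0.61  1.83 -0.    0.69  0.33] F [ 0.06 -0.84  0.3 ] M [-0.089  0.008 -0.011] w 0.0869
```

Call:
{"op": "jog_arm", "data": {
  "increments": [
    [[0,0.3,0,-0.0052,0.0028,0,-1],[0,0.3,0,-0.0052,0.0028,0,-1],[0,0.3,0,-0.0052,0.0028,0,-1]]
  ]
}}

```text
time: 11.55
position: [0.4698, 0.2026, 0.0761]
tool_rot: [0.462, -0.534, 0.536, -0.463]
ft_force: [0.5, 0.1, -0.0]
grip_width: 0.0871
```

```bash
python3 - <<'E'
from h import *
st()
E
```

```text
t 11.55 p [0.4698 0.2026 0.0761] along [ 0.002 -0.    -1.   ] jawyaw -8.33 q [ 0.19  0.61  1.84 -0.    0.69  0.34] F [ 0.52  0.14 -0.02] M [-0.032  0.08  -0.07 ] w 0.0871
```

Call:
{"op": "jog_arm", "data": {
  "increments": [
    [[0,0,0,-0.0006,0,-0.02,-1],[0,0,0,-0.0006,0,-0.04,-1],[0,0,0,-0.0006,0,-0.047,-1],[0,0,0,-0.0006,0,-0.047,-1],[0,0,0,-0.0006,0,-0.047,-1]]
  ]
}}

```text
time: 12.05
position: [0.4696, 0.2028, 0.0297]
tool_rot: [0.462, -0.534, 0.536, -0.463]
ft_force: [0.6, 0.3, -0.3]
grip_width: 0.0865
```

Call:
{"op": "jog_arm", "data": {
  "increments": [
    [[0,0,0,0,0,0,-0.55],[0,0,0,0,0,0,-0.7],[0,0,0,0,0,0,-0.4],[0,0,0,0,0,0,-0.4],[0,0,0,0,0,0,-0.4]]
  ],
  "squeeze": 4
}}

```text
time: 12.55
position: [0.4696, 0.2028, 0.0301]
tool_rot: [0.462, -0.534, 0.536, -0.463]
ft_force: [0.3, -0.5, 4.0]
grip_width: 0.0676
```

```bash
python3 - <<'E'
from h import *
st()
E
```

```text
t 12.55 p [0.4696 0.2028 0.0301] along [ 0.003 -0.    -1.   ] jawyaw -8.32 q [ 0.19  0.7   1.86 -0.    0.58  0.34] F [ 0.26 -0.48  4.04] M [-0.058  0.239  0.023] w 0.0676
```

Call:
{"op": "jog_arm", "data": {
  "increments": [
    [[0,0,0,0,0,0,-1],[0,0,0,0,0,0,-1],[0,0,0,0,0,0,-1],[0,0,0,0,0,0.02,-1],[0,0,0,0,0,0.037,-1],[0,0,8,0,0,0.037,-1],[0,0,16,0,0,0.037,-1],[0,0,24,0,0,0.037,-1]]
  ]
}}

```text
time: 13.35
position: [0.4696, 0.2028, 0.0672]
tool_rot: [-0.564, 0.425, -0.426, 0.566]
ft_force: [-0.8, -0.7, -0.1]
grip_width: 0.0869
```

Call:
{"op": "jog_arm", "data": {
  "increments": [
    [[0,0,8,0,0,0,-1],[0,0,16,0,0,0,-1],[0,0,24,0,0,0,-1],[0,0,32,0,0,0,-1],[0,0,40,0,0,0,-1],[0,0,48,0,0,0,-1],[0,0,56,0,0,0,-1],[0,0,64,0,0,0,-1]]
  ]
}}

```text
time: 14.15
position: [0.4696, 0.2028, 0.067]
tool_rot: [-0.703, 0.06, -0.059, 0.706]
ft_force: [-0.2, 0.7, 0.4]
grip_width: 0.0872
```

Call:
{"op": "jog_arm", "data": {
  "increments": [
    [[0,0,2,0,0,0,-1],[0,0,2,0,0,0,-1],[0,0,2,0,0,0,-1]]
  ]
}}

```text
time: 14.45
position: [0.4695, 0.2028, 0.0669]
tool_rot: [-0.704, 0.048, -0.047, 0.707]
ft_force: [0.1, 1.1, 0.3]
grip_width: 0.0869
```

```bash
python3 - <<'E'
from h import *
st()
E
```

```text
t 14.45 p [0.4695 0.2028 0.0669] along [-0.     0.003 -1.   ] jawyaw 82.28 q [ 0.19  0.63  1.84  0.01  0.67 -1.25] F [0.11 1.12 0.31] M [-0.01  -0.018 -0.037] w 0.0869
```

Call:
{"op": "jog_arm", "data": {
  "increments": [
    [[-0.17,0,0,0,0,-0.01,-1],[-0.17,0,0,0,0,-0.021,-1],[-0.17,0,0,0,0,-0.021,0],[-0.17,0,0,0,0,-0.021,0.2],[-0.17,0,0,0,0,-0.021,0.2],[-0.17,0,0,0,0,-0.021,0.2],[-0.17,0,0,0,0,-0.021,0.2],[-0.17,0,0,0,0,-0.021,0.2]]
  ],
  "squeeze": 5
}}

```text
time: 15.25
position: [0.4696, 0.2028, 0.0462]
tool_rot: [-0.705, 0.048, -0.048, 0.706]
ft_force: [0.6, -0.3, 0.4]
grip_width: 0.0472
```

Call:
{"op": "jog_arm", "data": {
  "increments": [
    [[0,0,0,0,0,0,0.3],[0,0,0,0,0,0,0.3],[0,0,0,0,0,0,0.3],[0,0,0,0,0,0,0.3]]
  ],
  "squeeze": 25
}}

```text
time: 15.65
position: [0.4696, 0.2028, 0.0462]
tool_rot: [-0.705, 0.048, -0.048, 0.706]
ft_force: [-0.4, -0.2, 0.1]
grip_width: 0.0421
```

```bash
python3 - <<'E'
from h import *
st()
E
```

```text
t 15.65 p [0.4696 0.2028 0.0462] along [ 0.  0. -1.] jawyaw 82.27 q [ 0.19  0.67  1.85  0.    0.62 -1.25] F [-0.36 -0.23  0.09] M [0.002 0.069 0.007] w 0.0421
```

Call:
{"op": "jog_arm", "data": {
  "increments": [
    [[0,0,0,0,0,0.02,0.3],[0,0,0,0,0,0.06,0.3],[0,0,0,0,0,0.1,0.3],[0,0,3,0.02,-0.035,0.1,0.3],[0,0,6,0.04,-0.07,0.1,0.3],[0,0,9,0.06,-0.105,0.1,0.3],[0,0,12,0.08,-0.14,0.1,0.3],[0,0,15,0.097,-0.176,0.1,0.3]]
  ]
}}

```text
time: 16.45
position: [0.5671, 0.0254, 0.146]
tool_rot: [-0.705, -0.046, 0.046, 0.706]
ft_force: [0.0, 0.3, -2.4]
grip_width: 0.0419
```

Call:
{"op": "jog_arm", "data": {
  "increments": [
    [[0,0,0,0,0,0,0.3],[0,0,0,0,0,0,0.3],[0,0,0,0,0,0,0.3]]
  ]
}}

```text
time: 16.75
position: [0.5657, 0.0263, 0.1454]
tool_rot: [-0.705, -0.045, 0.047, 0.706]
ft_force: [0.1, 1.0, -2.4]
grip_width: 0.042
```

```bash
python3 - <<'E'
from h import *
st()
E
```

```text
t 16.75 p [0.5657 0.0263 0.1454] along [-0.003  0.001 -1.   ] jawyaw 97.4 q [-0.15  0.55  1.65  0.    0.94 -1.85] F [ 0.11  1.03 -2.41] M [ 0.084 -0.012 -0.053] w 0.042
```

Call:
{"op": "jog_arm", "data": {
  "increments": [
    [[0,-0.17,0,0.0011,0.0004,-0.02,0.3],[0,-0.17,0,0.0011,0.0004,-0.04,0.3],[0,-0.17,0,0.0011,0.0004,-0.04,0.3],[0,-0.17,0,0.0011,0.0004,-0.04,0.3],[0,-0.17,0,0.0011,0.0004,-0.04,0.3]]
  ]
}}

```text
time: 17.25
position: [0.5672, 0.0273, 0.1063]
tool_rot: [-0.705, -0.047, 0.045, 0.706]
ft_force: [1.0, -0.8, -2.2]
grip_width: 0.0415
```

```bash
python3 - <<'E'
from h import *
st()
a=camera("side")[:,:,::-1];b=camera("top")[:,:,::-1]
cv2.imwrite("pics/c5s.png",a)
f=lambda i,u,v:cv2.resize(i[v-30:v+30,u-30:u+30],(400,400),interpolation=cv2.INTER_CUBIC)
cv2.imwrite("pics/c5.png",np.hstack([f(a,297,205),f(b,296,173)]))
E
```

```text
t 17.25 p [0.5672 0.0273 0.1063] along [ 0.002  0.001 -1.   ] jawyaw 97.46 q [-0.15  0.61  1.68  0.    0.85 -1.85] F [ 1.   -0.82 -2.22] M [ 0.042 -0.049  0.016] w 0.0415
```

View pics/c5.png

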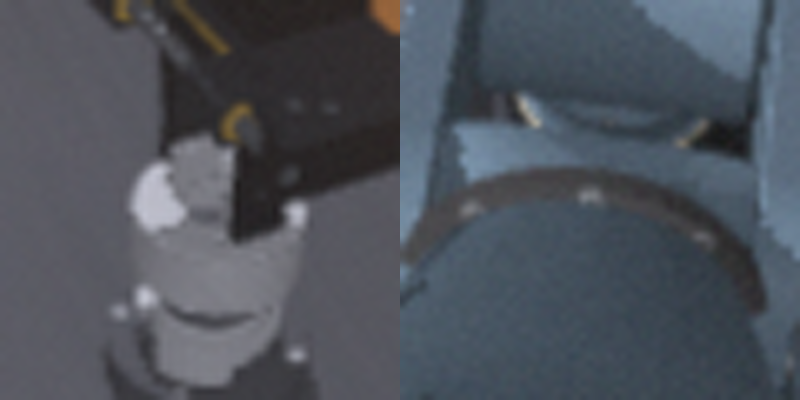

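Call:
{"op": "jog_arm", "data": {
  "increments": [
    [[0,0.1,0,-0.0004,-0.0005,-0.006,0.3],[0,0.1,0,-0.0004,-0.0005,-0.012,0.3],[0,0.1,0,-0.0004,-0.0005,-0.016,0.3],[0,0.1,0,-0.0004,-0.0005,-0.02,0.3],[0,0.1,0,-0.0004,-0.0005,-0.022,0.3],[0,0.1,0,-0.0004,-0.0005,-0.022,0.3]]
  ]
}}

```text
time: 17.95
position: [0.5667, 0.0264, 0.0839]
tool_rot: [-0.705, -0.046, 0.046, 0.706]
ft_force: [-0.4, -0.1, -1.4]
grip_width: 0.0421
```

```bash
python3 - <<'E'
from h import *
st()
E
```

```text
t 17.95 p [0.5667 0.0264 0.0839] along [-0.     0.001 -1.   ] jawyaw 97.42 q [-0.15  0.65  1.69  0.    0.8  -1.85] F [-0.44 -0.13 -1.37] M [0.043 0.031 0.033] w 0.0421
```

Skirt is over the collar with no contact. I'll lower slowly through the entry gaps.

Call:
{"op": "jog_arm", "data": {
  "increments": [
    [[0,0,0,0.0001,0.0002,-0.002,0.3],[0,0,0,0.0001,0.0002,-0.004,0.3],[0,0,0,0.0001,0.0002,-0.005,0.3],[0,0,0,0.0001,0.0002,-0.005,0.3]]
  ]
}}

```text
time: 18.35
position: [0.5668, 0.0266, 0.0788]
tool_rot: [-0.705, -0.046, 0.046, 0.706]
ft_force: [0.0, 1.2, -1.7]
grip_width: 0.0421
```

Call:
{"op": "jog_arm", "data": {
  "increments": [
    [[0,0,0,0,0,-0.0015,0.3],[0,0,0,0,0,-0.003,0.3],[0,0,0,0,0,-0.004,0.3],[0,0,0,0,0,-0.004,0.3]]
  ]
}}

```text
time: 18.75
position: [0.5667, 0.0267, 0.0746]
tool_rot: [-0.705, -0.045, 0.046, 0.706]
ft_force: [0.4, 0.1, -1.6]
grip_width: 0.0419
```

```bash
python3 - <<'E'
from h import *
st()
E
```

```text
t 18.75 p [0.5667 0.0267 0.0746] along [-0.001  0.001 -1.   ] jawyaw 97.43 q [-0.15  0.66  1.7   0.    0.78 -1.85] F [ 0.4   0.1  -1.64] M [ 0.014  0.075 -0.014] w 0.0419
```

Call:
{"op": "jog_arm", "data": {
  "increments": [
    [[0,0,0,0.0001,0,-0.001,0.3],[0,0,0,0.0001,0,-0.002,0.3],[0,0,0,0.0001,0,-0.003,0.3],[0,0,0,0.0001,0,-0.003,0.3]]
  ]
}}

```text
time: 19.15
position: [0.5666, 0.0267, 0.0714]
tool_rot: [-0.705, -0.045, 0.046, 0.706]
ft_force: [-0.2, 0.6, -2.3]
grip_width: 0.0418
```

Call:
{"op": "jog_arm", "data": {
  "increments": [
    [[0,0,0,0,0,-0.0005,0.3],[0,0,0,0,0,-0.0005,0.3]]
  ]
}}

```text
time: 19.35
position: [0.5666, 0.0266, 0.0709]
tool_rot: [-0.705, -0.045, 0.046, 0.706]
ft_force: [0.5, 0.4, -1.8]
grip_width: 0.0415
```

```bash
python3 - <<'E'
from h import *
st()
E
```

```text
t 19.35 p [0.5666 0.0266 0.0709] along [-0.001  0.001 -1.   ] jawyaw 97.42 q [-0.15  0.67  1.7   0.    0.78 -1.85] F [ 0.53  0.42 -1.8 ] M [0.042 0.029 0.002] w 0.0415
```

Call:
{"op": "jog_arm", "data": {
  "increments": [
    [[0,0,0,0,0,-0.0006,0.3],[0,0,0,0,0,-0.0006,0.3]]
  ]
}}

```text
time: 19.55
position: [0.5668, 0.0267, 0.0707]
tool_rot: [-0.705, -0.045, 0.046, 0.706]
ft_force: [-0.0, -0.7, 1.7]
grip_width: 0.0422
```

Call:
{"op": "jog_arm", "data": {
  "increments": [
    [[0,0,0,0,0,-0.0006,0.3],[0,0,0,0,0,-0.0006,0.3]]
  ]
}}

```text
time: 19.75
position: [0.5668, 0.0267, 0.0705]
tool_rot: [-0.705, -0.046, 0.046, 0.706]
ft_force: [-1.3, 0.2, 5.2]
grip_width: 0.0419
```

Call:
{"op": "jog_arm", "data": {
  "increments": [
    [[0,0,0,0,0,-0.0006,0.3],[0,0,0,0,0,-0.0006,0.3]]
  ]
}}

```text
time: 19.95
position: [0.5668, 0.0267, 0.0704]
tool_rot: [-0.705, -0.046, 0.046, 0.706]
ft_force: [-2.3, 0.2, 5.9]
grip_width: 0.0417
```

Call:
{"op": "jog_arm", "data": {
  "increments": [
    [[0,0,0,0,0,0,-0.3],[0,0,0,0,0,0,-0.3],[0,0,0,0,0,0,-0.3]]
  ]
}}

```text
time: 20.25
position: [0.567, 0.0266, 0.0702]
tool_rot: [-0.705, -0.046, 0.046, 0.706]
ft_force: [-0.2, -0.7, 0.0]
grip_width: 0.0547
```

```bash
python3 - <<'E'
from h import *
st()
a=camera("side")[:,:,::-1]
f=lambda i,u,v:cv2.resize(i[v-30:v+30,u-30:u+30],(500,500),interpolation=cv2.INTER_CUBIC)
cv2.imwrite("pics/c6.png",f(a,297,205))
E
```

```text
t 20.25 p [0.567  0.0266 0.0702] along [-0.     0.001 -1.   ] jawyaw 97.43 q [-0.15  0.67  1.7   0.    0.77 -1.85] F [-0.15 -0.66  0.01] M [ 0.036  0.013 -0.025] w 0.0547
```

View pics/c6.png

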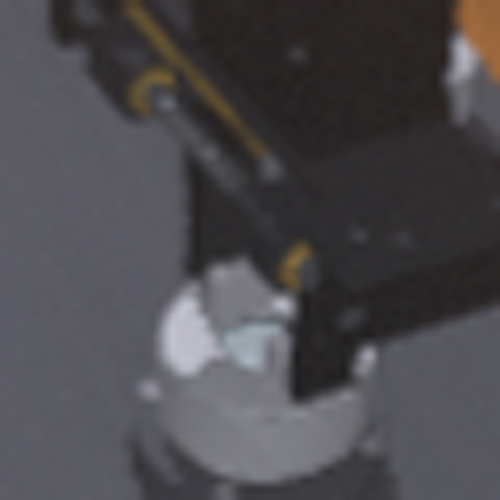

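Call:
{"op": "jog_arm", "data": {
  "increments": [
    [[0,0,0,0,0,0,0.3],[0,0,0,0,0,0,0.3],[0,0,0,0,0,0,0.3],[0,0,0,0,0,0,0.3],[0,0,0,0,0,0,0.3]]
  ],
  "squeeze": 30
}}

```text
time: 20.8
position: [0.5668, 0.0266, 0.0701]
tool_rot: [-0.705, -0.046, 0.046, 0.706]
ft_force: [-0.5, -0.5, -0.6]
grip_width: 0.0417
```

```bash
python3 - <<'E'
from h import *
st()
E
```

```text
t 20.8 p [0.5668 0.0266 0.0701] along [-0.001  0.001 -1.   ] jawyaw 97.43 q [-0.15  0.67  1.7   0.    0.77 -1.85] F [-0.49 -0.48 -0.56] M [ 0.002  0.044 -0.004] w 0.0417
```

Call:
{"op": "jog_arm", "data": {
  "increments": [
    [[0,0,-4,0,0,0,0.3],[0,0,-8,0,0,0,0.3],[0,0,-12,0,0,0,0.3],[0,0,-16,0,0,0,0.3],[0,0,-16,0,0,0,0.3]]
  ]
}}

```text
time: 21.3
position: [0.5668, 0.0267, 0.0701]
tool_rot: [-0.705, 0.053, -0.053, 0.706]
ft_force: [-0.0, -0.8, 0.0]
grip_width: 0.042
```

```bash
python3 - <<'E'
from h import *
st()
E
```

```text
t 21.3 p [0.5668 0.0267 0.0701] along [-0.     0.001 -1.   ] jawyaw 81.43 q [-0.15  0.67  1.7   0.    0.77 -1.57] F [-0.03 -0.8   0.04] M [ 0.009  0.04  -0.049] w 0.042
```

Call:
{"op": "jog_arm", "data": {
  "increments": [
    [[0,0,-4,0,0,0,0.3],[0,0,-8,0,0,0,0.3],[0,0,-12,0,0,0,0.3],[0,0,-12,0,0,0,0.3]]
  ]
}}

```text
time: 21.7
position: [0.5665, 0.0267, 0.0698]
tool_rot: [-0.695, 0.126, -0.125, 0.696]
ft_force: [0.6, -0.1, -2.2]
grip_width: 0.042
```

```bash
python3 - <<'E'
from h import *
st()
E
```

```text
t 21.7 p [0.5665 0.0267 0.0698] along [-0.001  0.002 -1.   ] jawyaw 69.51 q [-0.15  0.67  1.7   0.    0.77 -1.37] F [ 0.55 -0.14 -2.16] M [ 0.006 -0.019  0.018] w 0.042
```

Call:
{"op": "jog_arm", "data": {
  "increments": [
    [[0,0,-2,0,0,-0.0001,0.3],[0,0,-4,0,0,-0.0003,0.3],[0,0,-4,0,0,-0.0003,0.3]]
  ]
}}

```text
time: 22.0
position: [0.5663, 0.0267, 0.0693]
tool_rot: [-0.691, 0.15, -0.149, 0.692]
ft_force: [-0.7, 1.2, -2.5]
grip_width: 0.0418
```

```bash
python3 - <<'E'
from h import *
st()
E
```

```text
t 22.0 p [0.5663 0.0267 0.0693] along [-0.001  0.002 -1.   ] jawyaw 65.64 q [-0.15  0.67  1.7   0.    0.77 -1.3 ] F [-0.72  1.19 -2.5 ] M [-0.013  0.03  -0.001] w 0.0418
```

Call:
{"op": "jog_arm", "data": {
  "increments": [
    [[0,0,-2,0.0001,0,-0.0002,0.3],[0,0,-4,0.0001,0,-0.0004,0.3],[0,0,-4,0.0001,0,-0.0004,0.3]]
  ]
}}

```text
time: 22.3
position: [0.5664, 0.0268, 0.0689]
tool_rot: [-0.685, 0.173, -0.172, 0.686]
ft_force: [0.2, -0.4, -1.1]
grip_width: 0.0415
```

```bash
python3 - <<'E'
from h import *
st()
E
```

```text
t 22.3 p [0.5664 0.0268 0.0689] along [-0.001  0.002 -1.   ] jawyaw 61.76 q [-0.15  0.67  1.7   0.    0.77 -1.23] F [ 0.16 -0.43 -1.13] M [-0.043  0.002 -0.034] w 0.0415
```

Call:
{"op": "jog_arm", "data": {
  "increments": [
    [[0,0,-2,0,0,-0.0002,0.3],[0,0,-4,0,0,-0.0003,0.3],[0,0,-4,0,0,-0.0003,0.3]]
  ]
}}

```text
time: 22.6
position: [0.5663, 0.0267, 0.0686]
tool_rot: [-0.679, 0.196, -0.195, 0.68]
ft_force: [0.3, 0.6, -2.2]
grip_width: 0.0417
```

```bash
python3 - <<'E'
from h import *
st()
E
```

```text
t 22.6 p [0.5663 0.0267 0.0686] along [-0.001  0.002 -1.   ] jawyaw 57.87 q [-0.15  0.67  1.7   0.    0.77 -1.16] F [ 0.26  0.62 -2.16] M [-0.014  0.073  0.024] w 0.0417
```

Call:
{"op": "jog_arm", "data": {
  "increments": [
    [[0,0,-1.5,0,0,-0.0002,0.3],[0,0,-3,0,0,-0.0003,0.3],[0,0,-3,0,0,-0.0003,0.3]]
  ]
}}

```text
time: 22.9
position: [0.5664, 0.0268, 0.0684]
tool_rot: [-0.674, 0.214, -0.213, 0.675]
ft_force: [-0.0, 0.3, -1.6]
grip_width: 0.0415
```

```bash
python3 - <<'E'
from h import *
st()
E
```

```text
t 22.9 p [0.5664 0.0268 0.0684] along [-0.001  0.002 -1.   ] jawyaw 54.86 q [-0.15  0.67  1.7   0.    0.77 -1.11] F [-0.02  0.27 -1.6 ] M [-0.001  0.035 -0.045] w 0.0415
```

Call:
{"op": "jog_arm", "data": {
  "increments": [
    [[0,0,-1.5,0,0,-0.0001,0.3],[0,0,-3,0,0,-0.0002,0.3],[0,0,-3,0,0,-0.0002,0.3]]
  ]
}}

```text
time: 23.2
position: [0.5664, 0.0268, 0.0681]
tool_rot: [-0.668, 0.232, -0.231, 0.669]
ft_force: [-0.7, -0.5, -0.6]
grip_width: 0.0417
```

Call:
{"op": "jog_arm", "data": {
  "increments": [
    [[0,0,-1.5,0,0,-0.0001,0.3],[0,0,-3,0,0,-0.0002,0.3],[0,0,-3,0,0,-0.0002,0.3]]
  ]
}}

```text
time: 23.5
position: [0.5664, 0.0268, 0.0679]
tool_rot: [-0.661, 0.249, -0.249, 0.663]
ft_force: [0.4, -0.3, -2.1]
grip_width: 0.0416
```

```bash
python3 - <<'E'
from h import *
st()
E
```

```text
t 23.5 p [0.5664 0.0268 0.0679] along [-0.     0.002 -1.   ] jawyaw 48.76 q [-0.15  0.67  1.7   0.    0.77 -1.  ] F [ 0.4  -0.31 -2.11] M [ 0.024 -0.04  -0.035] w 0.0416
```

Call:
{"op": "jog_arm", "data": {
  "increments": [
    [[0,0,-1.5,0,0,-0.0001,0.3],[0,0,-3,0,0,-0.0002,0.3],[0,0,-3,0,0,-0.0002,0.3]]
  ]
}}

```text
time: 23.8
position: [0.5664, 0.0269, 0.0677]
tool_rot: [-0.654, 0.267, -0.266, 0.656]
ft_force: [-0.7, 0.4, -1.1]
grip_width: 0.0417
```

```bash
python3 - <<'E'
from h import *
st()
E
```

```text
t 23.8 p [0.5664 0.0269 0.0677] along [-0.     0.002 -1.   ] jawyaw 45.71 q [-0.15  0.67  1.7   0.    0.77 -0.95] F [-0.66  0.44 -1.05] M [-0.065 -0.001  0.02 ] w 0.0417
```

Call:
{"op": "jog_arm", "data": {
  "increments": [
    [[0,0,-1.5,0,0,-0.0001,0.3],[0,0,-3,0,0,-0.0002,0.3],[0,0,-3,0,0,-0.0002,0.3]]
  ]
}}

```text
time: 24.1
position: [0.5666, 0.0268, 0.0676]
tool_rot: [-0.647, 0.284, -0.284, 0.648]
ft_force: [0.7, 0.1, -1.7]
grip_width: 0.0415
```

```bash
python3 - <<'E'
from h import *
st()
E
```

```text
t 24.1 p [0.5666 0.0268 0.0676] along [ 0.     0.002 -1.   ] jawyaw 42.66 q [-0.15  0.67  1.7   0.    0.77 -0.9 ] F [ 0.66  0.05 -1.66] M [-0.103 -0.015 -0.032] w 0.0415
```

Call:
{"op": "jog_arm", "data": {
  "increments": [
    [[0,0,-1.5,0,0,-0.0001,0.3],[0,0,-3,0,0,-0.0002,0.3],[0,0,-3,0,0,-0.0002,0.3]]
  ]
}}

```text
time: 24.4
position: [0.5667, 0.0268, 0.0675]
tool_rot: [-0.639, 0.301, -0.301, 0.641]
ft_force: [1.2, 0.2, 0.9]
grip_width: 0.0419
```

```bash
python3 - <<'E'
from h import *
st()
E
```

```text
t 24.4 p [0.5667 0.0268 0.0675] along [ 0.001  0.002 -1.   ] jawyaw 39.61 q [-0.15  0.67  1.7   0.    0.77 -0.84] F [1.21 0.18 0.87] M [-0.123  0.046  0.006] w 0.0419
```

Call:
{"op": "jog_arm", "data": {
  "increments": [
    [[0,0,-1.5,0,0,0,0.3],[0,0,-3,0,0,0,0.3],[0,0,-3,0,0,0,0.3]]
  ]
}}

```text
time: 24.7
position: [0.5667, 0.0268, 0.0675]
tool_rot: [-0.631, 0.318, -0.318, 0.632]
ft_force: [0.6, 0.7, -1.0]
grip_width: 0.0419
```

```bash
python3 - <<'E'
from h import *
st()
E
```

```text
t 24.7 p [0.5667 0.0268 0.0675] along [ 0.001  0.002 -1.   ] jawyaw 36.56 q [-0.15  0.67  1.7   0.    0.77 -0.79] F [ 0.63  0.73 -0.97] M [-0.094  0.007 -0.006] w 0.0419
```

Call:
{"op": "jog_arm", "data": {
  "increments": [
    [[0,0,-1.5,0,0,0,0.3],[0,0,-3,0,0,0,0.3],[0,0,-3,0,0,0,0.3]]
  ]
}}

```text
time: 25.0
position: [0.5668, 0.0268, 0.0676]
tool_rot: [-0.622, 0.335, -0.335, 0.624]
ft_force: [0.2, -0.4, -0.3]
grip_width: 0.0417
```

```bash
python3 - <<'E'
from h import *
st()
E
```

```text
t 25.0 p [0.5668 0.0268 0.0676] along [ 0.001  0.002 -1.   ] jawyaw 33.51 q [-0.15  0.67  1.7   0.    0.77 -0.74] F [ 0.21 -0.45 -0.32] M [-0.168  0.043  0.012] w 0.0417
```

Call:
{"op": "jog_arm", "data": {
  "increments": [
    [[0,0,-1.5,0,0,0,0.3],[0,0,-3,0,0,0,0.3],[0,0,-3,0,0,0,0.3]]
  ]
}}

```text
time: 25.3
position: [0.5669, 0.0268, 0.0675]
tool_rot: [-0.613, 0.351, -0.351, 0.615]
ft_force: [0.6, -0.8, -1.1]
grip_width: 0.0414
```

```bash
python3 - <<'E'
from h import *
st()
E
```

```text
t 25.3 p [0.5669 0.0268 0.0675] along [ 0.001  0.002 -1.   ] jawyaw 30.45 q [-0.15  0.67  1.7   0.    0.77 -0.68] F [ 0.6  -0.76 -1.07] M [-0.143  0.011 -0.011] w 0.0414
```

Call:
{"op": "jog_arm", "data": {
  "increments": [
    [[0,0,-1.5,0,0,0,0.3],[0,0,-3,0,0,0,0.3],[0,0,-3,0,0,0,0.3]]
  ]
}}

```text
time: 25.6
position: [0.5668, 0.0268, 0.0675]
tool_rot: [-0.603, 0.367, -0.367, 0.605]
ft_force: [0.5, -0.1, 0.0]
grip_width: 0.0416
```

```bash
python3 - <<'E'
from h import *
st()
E
```

```text
t 25.6 p [0.5668 0.0268 0.0675] along [ 0.001  0.002 -1.   ] jawyaw 27.4 q [-0.15  0.67  1.7   0.    0.77 -0.63] F [ 0.51 -0.13  0.04] M [-0.104  0.004 -0.   ] w 0.0416
```

Call:
{"op": "jog_arm", "data": {
  "increments": [
    [[0,0,-1,0,0,0,0.3],[0,0,-2,0,0,0,0.3],[0,0,-2,0,0,0,0.3]]
  ]
}}

```text
time: 25.9
position: [0.5668, 0.0268, 0.0675]
tool_rot: [-0.597, 0.378, -0.378, 0.598]
ft_force: [0.4, -0.6, -0.1]
grip_width: 0.0419
```

```bash
python3 - <<'E'
from h import *
st()
E
```

```text
t 25.9 p [0.5668 0.0268 0.0675] along [ 0.001  0.002 -1.   ] jawyaw 25.36 q [-0.15  0.67  1.7   0.    0.77 -0.6 ] F [ 0.36 -0.64 -0.13] M [-0.157 -0.01   0.   ] w 0.0419
```

Call:
{"op": "jog_arm", "data": {
  "increments": [
    [[0,0,-1,0,0,0,0.3],[0,0,-2,0,0,0,0.3],[0,0,-2,0,0,0,0.3]]
  ]
}}

```text
time: 26.2
position: [0.5668, 0.0268, 0.0675]
tool_rot: [-0.59, 0.389, -0.389, 0.592]
ft_force: [-0.7, -0.4, -0.4]
grip_width: 0.0418
```

```bash
python3 - <<'E'
from h import *
st()
E
```

```text
t 26.2 p [0.5668 0.0268 0.0675] along [ 0.001  0.002 -1.   ] jawyaw 23.33 q [-0.15  0.67  1.7   0.    0.77 -0.56] F [-0.7  -0.4  -0.36] M [-0.322 -0.005  0.054] w 0.0418
```

Call:
{"op": "jog_arm", "data": {
  "increments": [
    [[0,0,-1,0,0,0,0.3],[0,0,-2,0,0,0,0.3],[0,0,-2,0,0,0,0.3]]
  ]
}}

```text
time: 26.5
position: [0.5666, 0.0267, 0.0675]
tool_rot: [-0.583, 0.399, -0.399, 0.585]
ft_force: [-0.9, -0.6, 0.0]
grip_width: 0.0417
```

```bash
python3 - <<'E'
from h import *
st()
E
```

```text
t 26.5 p [0.5666 0.0267 0.0675] along [ 0.001  0.002 -1.   ] jawyaw 21.31 q [-0.15  0.67  1.7   0.    0.77 -0.52] F [-0.89 -0.57  0.01] M [-0.355  0.14   0.074] w 0.0417
```

Call:
{"op": "jog_arm", "data": {
  "increments": [
    [[0,0,-1,0,0,0,0.3],[0,0,-2,0,0,0,0.3],[0,0,-2,0,0,0,0.3]]
  ]
}}

```text
time: 26.8
position: [0.5665, 0.0267, 0.0675]
tool_rot: [-0.576, 0.409, -0.409, 0.577]
ft_force: [-0.9, -2.0, -0.1]
grip_width: 0.0416
```

```bash
python3 - <<'E'
from h import *
st()
E
```

```text
t 26.8 p [0.5665 0.0267 0.0675] along [ 0.001  0.002 -1.   ] jawyaw 19.28 q [-0.15  0.67  1.7   0.    0.77 -0.49] F [-0.93 -1.98 -0.14] M [-0.322  0.219  0.115] w 0.0416
```

Call:
{"op": "jog_arm", "data": {
  "increments": [
    [[0,0,-1,0,0,0,0.3],[0,0,-2,0,0,0,0.3],[0,0,-2,0,0,0,0.3]]
  ]
}}

```text
time: 27.1
position: [0.5664, 0.0267, 0.0675]
tool_rot: [-0.569, 0.42, -0.419, 0.57]
ft_force: [-0.6, -2.1, -0.3]
grip_width: 0.0417
```

```bash
python3 - <<'E'
from h import *
st()
E
```

```text
t 27.1 p [0.5664 0.0267 0.0675] along [ 0.001  0.002 -1.   ] jawyaw 17.25 q [-0.15  0.67  1.7   0.    0.77 -0.45] F [-0.63 -2.06 -0.26] M [-0.431  0.198  0.171] w 0.0417
```

Call:
{"op": "jog_arm", "data": {
  "increments": [
    [[0,0,-1,0,0,0,0.3],[0,0,-2,0,0,0,0.3],[0,0,-2,0,0,0,0.3]]
  ]
}}

```text
time: 27.4
position: [0.5663, 0.0267, 0.0675]
tool_rot: [-0.561, 0.43, -0.429, 0.562]
ft_force: [-0.3, -1.8, 1.4]
grip_width: 0.0416
```

```bash
python3 - <<'E'
from h import *
st()
E
```

```text
t 27.4 p [0.5663 0.0267 0.0675] along [ 0.001  0.002 -1.   ] jawyaw 15.22 q [-0.15  0.67  1.7   0.    0.77 -0.42] F [-0.26 -1.76  1.43] M [-0.402  0.197  0.28 ] w 0.0416
```

Call:
{"op": "jog_arm", "data": {
  "increments": [
    [[0,0,0,0,0,0,0.3]]
  ]
}}

```text
time: 27.5
position: [0.5663, 0.0266, 0.0675]
tool_rot: [-0.561, 0.43, -0.429, 0.562]
ft_force: [-0.2, -1.2, 1.5]
grip_width: 0.0419
```

```bash
python3 - <<'E'
from h import *
st()
camera("side");st();camera("side");st()
E
```

```text
t 27.5 p [0.5663 0.0266 0.0675] along [ 0.001  0.002 -1.   ] jawyaw 15.2 q [-0.15  0.67  1.7   0.    0.77 -0.42] F [-0.22 -1.19  1.51] M [-0.329  0.154  0.261] w 0.0419
t 27.55 p [0.5663 0.0267 0.0675] along [ 0.     0.002 -1.   ] jawyaw 15.2 q [-0.15  0.67  1.7   0.    0.77 -0.42] F [-0.04 -0.85  0.52] M [-0.369  0.138  0.254] w 0.0416
t 27.6 p [0.5663 0.0266 0.0675] along [ 0.     0.002 -1.   ] jawyaw 15.2 q [-0.15  0.67  1.7   0.    0.77 -0.42] F [-0.04 -1.22 -0.32] M [-0.363  0.211  0.251] w 0.0418
```

Call:
{"op": "jog_arm", "data": {
  "increments": [
    [[0,0,0,0,0,0,0],[0,0,0,0,0,0,-0.3],[0,0,0,0,0,0,-0.6],[0,0,0,0,0,0,-0.6]]
  ],
  "squeeze": 3
}}

```text
time: 28.0
position: [0.5664, 0.0268, 0.0675]
tool_rot: [-0.561, 0.43, -0.429, 0.562]
ft_force: [-0.5, 1.0, -0.9]
grip_width: 0.0597
```

```bash
python3 - <<'E'
from h import *
st()
E
```

```text
t 28.0 p [0.5664 0.0268 0.0675] along [ 0.001  0.002 -1.   ] jawyaw 15.18 q [-0.15  0.67  1.7   0.    0.77 -0.42] F [-0.45  0.99 -0.89] M [-0.128  0.018  0.005] w 0.0597
```

Call:
{"op": "jog_arm", "data": {
  "increments": [
    [[0,0,0,0,0,0.02,-0.6],[0,0,0,0,0,0.06,-0.6],[0,0,0,0,0,0.1,-0.6],[0,0,0,-0.02,0.045,0.12,-0.6],[0,0,0,-0.04,0.09,0.12,-0.6],[0,0,0,-0.06,0.135,0.12,-0.6],[0,0,0,-0.08,0.18,0.12,-0.6],[0,0,0,-0.08,0.18,0.12,-0.6]]
  ]
}}

```text
time: 28.8
position: [0.4825, 0.2115, 0.1876]
tool_rot: [-0.562, 0.429, -0.426, 0.564]
ft_force: [0.5, -0.2, -0.1]
grip_width: 0.0699
```

```bash
python3 - <<'E'
from h import *
st()
a=camera("side")[:,:,::-1];b=camera("top")[:,:,::-1]
f=lambda i,u,v:cv2.resize(i[v-30:v+30,u-30:u+30],(400,400),interpolation=cv2.INTER_CUBIC)
cv2.imwrite("pics/c7.png",np.hstack([f(a,297,215),f(b,296,173)]));cv2.imwrite("pics/c7t.png",b)
E
```

```text
t 28.8 p [0.4825 0.2115 0.1876] along [-0.002  0.004 -1.   ] jawyaw 15.54 q [ 0.2   0.44  1.72  0.    0.98 -0.08] F [ 0.5  -0.22 -0.07] M [-0.12   0.042  0.019] w 0.0699
```

View pics/c7.png

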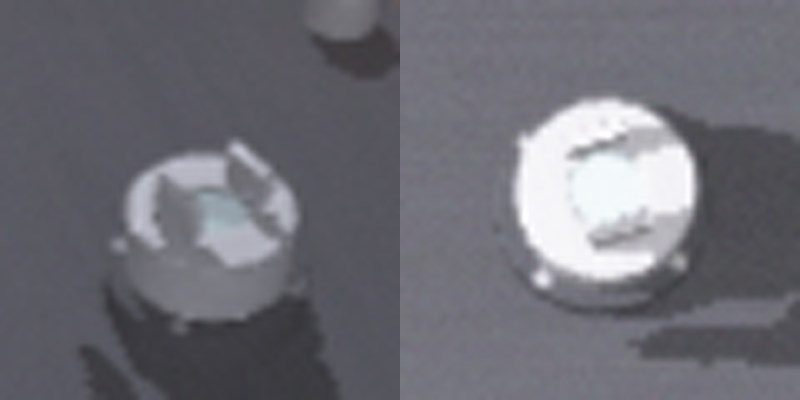

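View pics/c7t.png

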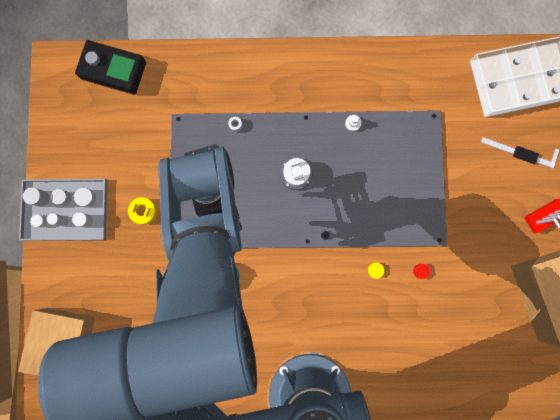

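The ring sits level and centred on the cell, with its ears still at the angle where I left them. The bush, spindle and bolt haven't moved. I'm handing in.

```bash
python3 - <<'E'
from rig import *
print(hand_in())
E
```

```text
the job is handed in; nothing more can be done
None
```

I put the window in the cell's bore, set the retaining ring over it and screwed it clockwise until it was snug, then let go and handed in at about 29 s. `hand_in()` gave no verdict, so I don't know the judged result.

- **Window:** I centred it with two grips at 90° and lowered it into the bore without feeling any contact. Released, it dropped onto its seat, and the pictures show it level.
- **Ring:** I centred it by its skirt, gripped it by the ears and lowered it through the entry gaps. It turned freely until about 1.3 rad past the entry. The moment then climbed, and I stopped at about 1.43 rad with a steady 0.25–0.28 Nm, inside the 0.2–0.4 Nm snug range.
- **Last checks:** After release the moment on the tool fell to about zero. The pictures show the ring level and centred, with its ears still at the angle where I left them, and the bush, spindle and bolt where they started.
- **Loose ends:**
    - The clamping force on the glass was only inferred from the moment, not measured.
    - While lowering the ring I felt about 8 N of contact roughly 3 mm above its final height. I took it for the window, but as the ring later went lower, it may have been a light catch on the thread. It was gone once I released and regripped the ring.
    - A sideways moment of up to about 0.4 Nm showed while tightening, probably from a slight tilt of the tool, and fell back to its usual bias of about 0.13 Nm on release.

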